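Tap a plate home in its locating fixture and clamp it

TASK

The drilled aluminium plate lies loose on the locating fixture, a little off its pins. Without picking it up, lightly tap it home with the fingertips: first push on its long edge facing away from the clamp until the opposite long edge rests against the two side pins, then on its end away from the single end pin until the other end rests against that pin. Then press the fixture's clamp handle fully down, so that the plate is locked while touching all three pins, and leave the tools round about alone.

Things in the scene. Friction and masses are not known exactly. Their poses are not given: they have to be found in the camera images.
- fixture: locating fixture, fixed: dark steel base 12 mm thick, x -81 to +69, y -52 to +120 mm in its own axes, with three rest buttons (tops at z 20 mm) that carry the plate, three steel pins and a toggle clamp. Origin: desk level, under where the seated plate's centre belongs. Plate goes home towards +y (two side pins), then -x (end pin); its -y edge and +x end have no pins
- side_pins (a point): midway between the two side pins' contact points, at plate height: fixture x 0, y +35, z 26 mm. The pins stand at x -34 and +34, y +40 mm, are 10 mm thick and end at z 30 mm; the clamp stands between and behind them (y +56 to +112 mm), its open arm steeply up over y +20 to +75 mm, to about z 130 mm
- end_pin (a point): where the end pin touches the seated plate: fixture x -50, y -4, z 26 mm. The pin is 10 mm thick and ends at z 30 mm
- plate: loose aluminium plate, 100 (x) x 70 (y) x 12 mm, 0.16 to 0.29 kg, four 7 mm holes near its corners, flat on the rest buttons; origin: centre of its underside; axes within 0.1 rad of the fixture's. It starts 7 to 13 mm short of the side pins and of the end pin. Seated, its origin is at x 0, y 0, z 20 mm of the fixture, its top at z 32 mm
- clamp_foot: black rubber foot, 15 mm across, on the end of the clamp's arm; sprung by about 1.5 mm. Origin at the centre of its underside. It comes down on the middle of the plate when the handle is pressed down
- clamp_handle (a joint): angle of the clamp's handle, rad: 0 fully up (open), 0.85 fully down (locked); 0 to 0.2 at the start. It turns about an axis along the fixture's x at y +95, z 50 mm, points to +y, and at 0.85 rises 0.1 rad above level. It stays where left and needs 4 to 12 N. Pressing straight down from above at fixture y +147 mm takes it to its stop; the grip's top there is then at z 63 mm
- handle_grip (a point): middle of the black round grip of the fixture's clamp handle, 67 mm from the handle's axis; the grip is 15 mm thick and reaches to 105 mm from the axis
- caliper: slide caliper, 58 x 150 x 9 mm, lying flat; a bystander
- hex_keys: folding hex key set, 38 x 100 x 23 mm; a bystander
- magnet_dish: round dish with screws in it, 84 mm across, 16 mm high; a bystander
- plug_gauge: steel plug gauge, 14 mm thick, 98 mm long, lying; a bystander
Things that resemble listed ones, but are neither listed nor needed, are in the scene too. What is shaped like the plate but brown is not meant.

How it is judged:
On the way, in this order (a step that is already met when the one before it is completed fails the run):
1. plate against both side pins, clamp open (y of plate in the frame of fixture above -0.0018 m and angle between the x axis of plate and the x axis of fixture, either way round below 0.03 rad and z of plate in the frame of fixture below 0.0215 m and value of joint clamp_handle below 0.4 rad), for 0.1 s.
2. plate against the end pin and still against both side pins, clamp open (all of step 1 and x of plate in the frame of fixture below 0.0018 m), for 0.1 s.
3. handle fully down, foot pressing on the plate (value of joint clamp_handle above 0.77 rad and contact force between clamp_foot and plate above 1.2 N), for 0.2 s.
At the end, for the whole second after the job is handed in: the plate lies flat on the rest buttons (within 1.5 mm), within 1.8 mm of the side pins and of the end pin and within 0.03 rad of square, the handle is down within 0.08 rad and the foot presses on the plate with more than 1.2 N (all of step 3 and y of plate in the frame of fixture above -0.0018 m and angle between the x axis of plate and the x axis of fixture, either way round below 0.03 rad and x of plate in the frame of fixture below 0.0018 m and z of plate in the frame of fixture below 0.0215 m); the robot touches nothing.
It fails at once if the plate is lifted 5 mm or tipped by 0.12 rad (z of plate in the frame of fixture above 0.025 m or angle between plate's own z axis and vertical above 0.12 rad).
It fails at once if the plate is pushed with more than 30 N instead of lightly (contact force between the arm and plate above 30 N).
It fails at once if a tool lying about is moved by more than 15 mm (distance of any of caliper, hex_keys, magnet_dish, plug_gauge from where it was at the start of the episode above 0.015 m).
It also fails if it takes over 51 s, if anything falls off the work surface, if the arm or the gripper's body presses on something with over 40 N, if the wrist force passes 120 N, or if a joint passes its speed limit or range.

ROBOT

A 7-joint arm with a two-finger parallel gripper is mounted at the origin on a cart in front of the work surface, level with it; the furniture and walls round the work are solid. World frame = base frame: x ahead of the robot, y to its left, z up, the work surface at z = 0. Lengths are in m, angles in rad, forces in N, time in s.
With the tool pointing down it reaches from about 0.425 to 0.925 m from the base axis. Payload 6.8 kg.
Tool frame: the origin (TCP) lies midway between the tips of the shut fingers; the grasp point (between the pads) lies 19 mm behind it (grip_point_offset is the distance from the TCP to the grasp point, in m); y points along the fingers, x is the direction in which the jaws open and shut, and the axes are right-handed (so a half turn about y gives the same grasp; the last joint's range is limited). The gripper opens to 85 mm and grips with 20 to 120 N. Pads are 22 mm wide; open, the fingers measure 114 mm over their backs; the gripper's body (76 mm by 85 mm) begins 54 mm behind the grasp point. The pads swing forward as they close: fully open they stand 13 mm farther back than shut.
Start: joints at [-1.293, 0.477, 0.022, 1.555, -0.011, 1.109, -0.083], TCP at [0.254, 0.625, 0.231] pointing down, gripper open.
Joint ranges: [-2.96, 2.96], [-0.34, 2.1], [-1.41, 1.46], [0.24, 2.44], [-1.37, 4.51], [0.17, 1.92], [-2.96, 2.96]. Speed limits (rad/s): [2.39, 2.39, 3.14, 3.14, 3.14, 3.14, 3.14].

INTERFACE

Orientations are given as a unit quaternion [w, x, y, z].
In Python, from station import get_obs, read_camera, hand_in, grip_point_offset gives the robot as it stands.
- The arm moves only by the tool play_rows, never from a script. Its argument "increments" is a list of rows, each a list of 2 entries, a list of its own where there are three numbers: the shift along the tool's x, y, z in m, then the turn, a rotation vector about the tool's x, y, z in degrees. In form: [[[tx, ty, tz], [ax, ay, az]], ...]. A call has 1 to 20 rows; each row shifts and turns the commanded pose from where the row before left it, along the tool's axes as they then stand; what a row does not reach is not made up. A row lasts 1/12 s, in which the tool goes at most 41.7 mm and 7.16 degrees, less where a joint would pass 70% of its speed; a pose out of reach is approached as far as the arm can. A call with a gripper value outside its range is refused whole. "gripper" is the finger opening in m, from 0 to 0.0854, set as the call begins (left out, the last holds). The fingers move at their own pace and stop on an object; "grip_force" is the grip in N (left out, the last holds). Time passes only in rows, so rows that do not move let the fingers close. It gives the time, the measured TCP pose, the force and the opening at its end, in the units of the state.
- get_obs(): the state, without advancing time (a new reading comes with each control period).
- read_camera(name): name is "side" or "top" or "wrist"; returns a dict with "color" (400x640x3 uint8, red, green, blue), "range_z" (400x640 float32, m along the optical axis (not along the pixel's ray), 0 where there is no reading), "intrinsics" (3x3 intrinsics, pixels), "dist_coeffs" ([k1, k2, p1, p2, k3] as OpenCV has them; the pictures are not rectified), "R" (3x3) and "t" (3): a world point X has camera coordinates R X + t; the wrist camera has in their place "hand_eye" (4x4, takes a point from camera to tool coordinates, whose origin is the TCP and whose axes are the tool frame's). Camera axes: x right, y down, z forward; pixel columns grow to the right and rows downward; lengths in m; the calibration is good to about 2 mm. A picture is of the moment at which its call begins: read the wrist's pose just before it.
- hand_in(): hands the job in, once; it reports no verdict.
The state is a dict: "t": time; "q": joint angles; "joint_vel": joint speeds; "joint_torque": joint torques, N m; "eef_pos": TCP position; "tool_rot": TCP orientation; "contact_force": force on the tool from outside, world axes, zero at the start; "torque": the same for the moment, N m; "gripper_width": opening from 0.0 (shut) to 1.0 (fully open).
Only numpy, scipy, OpenCV 4.12 (cv2) and the standard library are available. Lean on these libraries where they do the work, as an engineer would, in place of code of your own. Each camera call takes 0.05 s, during which the arm holds its last target. There are 200 camera calls.

## Working session

There is one attempt and no reset: what is moved stays moved. The work goes in short steps, Python scripts to look and compute and a tool call to move; the robot and the scene stay as the last step left them, time stands still between calls to the robot, and variables do not carry over. Pictures are saved under pics/ and viewed, about 8 in all and at most 12, crops included, and the job is handed in when it is done.

Besides the shell and the picture viewer there is one more tool, called after ">>>" by a JSON object that holds its "method" and its "body", one argument or row to a line. play_rows: Moves the arm, as the interface text tells. Its arguments: {"type":"object","properties":{"increments":{"type":"array","items":{"type":"array"}},"gripper":{"type":"number"},"grip_force":{"type":"number"}},"required":["increments"]}

```bash
mkdir -p pics; ls; cat > h.py <<'E'
import numpy as np, cv2
from station import get_obs, read_camera
from scipy.spatial.transform import Rotation as Rn
def shot(name,f=None):
    c=read_camera(name)
    np.savez(f'pics/{name}.npz',**{k:np.asarray(v) for k,v in c.items()})
    if f: cv2.imwrite(f,c['color'][:,:,::-1])
    return c
def load(name): return dict(np.load(f'pics/{name}.npz'))
def ray(c,u,v):
    n=cv2.undistortPoints(np.array([[[u,v]]],float),c['intrinsics'],c['dist_coeffs'])[0,0]
    return np.array([n[0],n[1],1.])
def at_z(c,u,v,z):
    d=c['R'].T@ray(c,u,v); o=-c['R'].T@c['t']
    return o+d*(z-o[2])/d[2]
def depth(c,u,v):
    z=c['range_z'][int(round(v)),int(round(u))]
    return c['R'].T@(ray(c,u,v)*z-c['t'])
def proj(c,X):
    return cv2.projectPoints(np.atleast_2d(X).astype(float),cv2.Rodrigues(c['R'])[0],c['t'],c['intrinsics'],c['dist_coeffs'])[0][:,0]
E
python3 - <<'E'
from h import *
o=get_obs(); print(o['t'],o['eef_pos'],o['tool_rot'],o['gripper_width'])
a=shot('top','pics/top0.png');b=shot('side','pics/side0.png')
for c in (a,b): print(-c['R'].T@c['t'], c['intrinsics'][0,0])
E
```

```text
pics
0.0 [0.25380033 0.62482774 0.23033175] [-0.58618385  0.58697486  0.39436332 -0.39538156] 0.9997369579159263
[0.46576589 0.11054618 1.04487498] 424.63918286015985
[0.4985679  1.25549243 0.4993371 ] 507.5484312378844
```

View pics/top0.png

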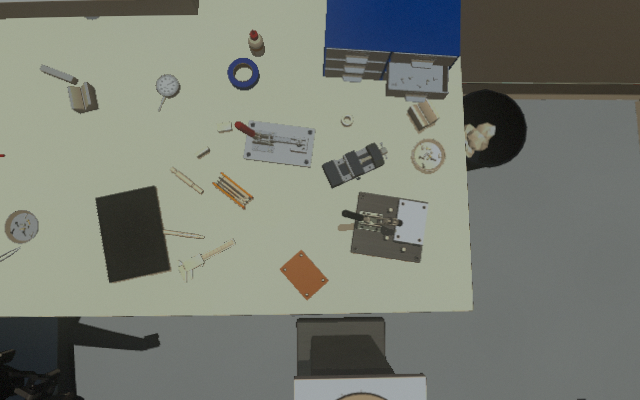

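View pics/side0.png

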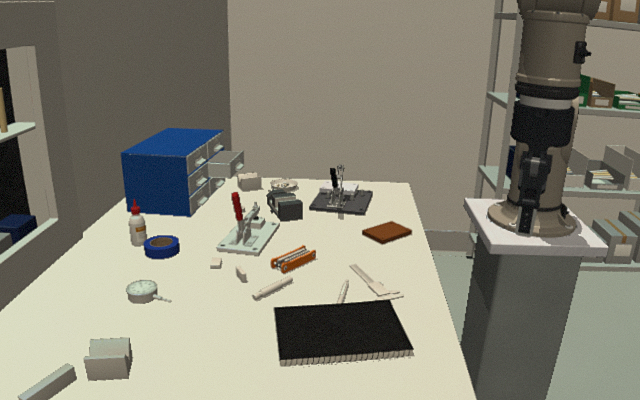

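```bash
python3 - <<'E'
from h import *
c=load('top')
im=c['color'][180:275,335:440,::-1]
cv2.imwrite('pics/crop1.png',cv2.resize(im,None,fx=6,fy=6,interpolation=cv2.INTER_CUBIC))
for u,v,z in [(358,193,.012),(428,200,.012),(421,262,.012),(351,254,.012),(399,198,.032),(428,202,.032),(421,244,.032),(394,240,.032),(428,156,.016),(304,275,.01)]: print(u,v,at_z(c,u,v,z).round(3),depth(c,u,v).round(3))
o=get_obs(); R=Rn.from_quat(np.roll(o['tool_rot'],-1)).as_matrix(); print(R.round(3)); w=read_camera('wrist'); print(w['hand_eye'].round(3),w['intrinsics'].round(0))
E
```

```text
358 193 [ 0.593 -0.003  0.012] [ 0.594 -0.004 -0.   ]
428 200 [ 0.574 -0.175  0.012] [ 0.575 -0.179 -0.001]
421 262 [ 0.423 -0.152  0.012] [ 0.422 -0.155  0.002]
351 254 [0.444 0.018 0.012] [ 0.444  0.016 -0.001]
399 198 [ 0.577 -0.099  0.032] [ 0.58  -0.103  0.013]
428 202 [ 0.567 -0.169  0.032] [ 0.571 -0.179 -0.004]
421 244 [ 0.466 -0.149  0.032] [ 0.466 -0.148  0.034]
394 240 [ 0.477 -0.084  0.032] [ 0.477 -0.088  0.013]
428 156 [ 0.683 -0.178  0.016] [ 0.686 -0.182  0.004]
304 275 [0.396 0.132 0.01 ] [0.396 0.132 0.011]
[[ 0.376 -0.001 -0.927]
 [ 0.927 -0.002  0.376]
 [-0.002 -1.    -0.   ]]
[[ 1.    -0.001 -0.     0.   ]
 [ 0.    -0.261  0.965 -0.141]
 [-0.001 -0.965 -0.261  0.065]
 [ 0.     0.     0.     1.   ]] [[352.   0. 317.]
 [  0. 352. 201.]
 [  0.   0.   1.]]
```

View pics/crop1.png

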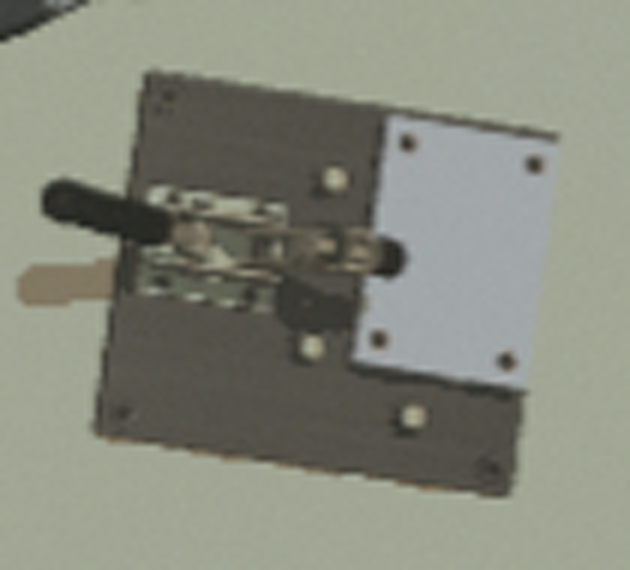

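Candidates: the dark-based fixture with the silver plate, image (390,227), is the right one. The decoys are the pale red-handled clamp (280,145) and the brown plate (304,275). The crop shows side pins at (335,180) and (313,347), the end pin at (413,417), and an open black handle at (60,200).

```bash
cat >> h.py <<'E'
def fit2(F,W):
    F=np.array(F,float);W=np.array(W,float);a=F.mean(0);b=W.mean(0)
    f=(F-a)@[1,1j];w=(W-b)@[1,1j]
    th=np.angle((w*f.conj()).sum());Rr=np.array([[np.cos(th),-np.sin(th)],[np.sin(th),np.cos(th)]])
    o=b-Rr@a
    return o,th,(W-(F@Rr.T+o))
E
python3 - <<'E'
from h import *
c=load('top')
P=[((335,180),(.034,.040,.030)),((313,347),(-.034,.040,.030)),((413,417),(-.055,-.004,.030)),((148,72),(.069,.120,.012)),((97,433),(-.081,.120,.012)),((510,495),(-.081,-.052,.012))]
W=[at_z(c,335+u/6-.4,180+v/6-.4,f[2])[:2] for (u,v),f in P]
o,th,r=fit2([f[:2] for _,f in P],W);print(o,th,(r*1000).round(1).tolist())
np.save('fix.npy',[*o,th])
ob=get_obs()
R=Rn.from_quat(np.roll(ob['tool_rot'],-1)).as_matrix()
cs,sn=np.cos(th),np.sin(th);fx=np.array([cs,sn,0]);fy=np.array([-sn,cs,0])
T=np.array([-fy,[0,0,-1],fx]).T
print(np.rad2deg(Rn.from_matrix(R.T@T).as_rotvec()))
tgt=np.array([*o,0])+.04*fx+.03*fy+[0,0,.25]
print(tgt, R.T@(tgt-ob['eef_pos']), T.T@(tgt-ob['eef_pos']))
E
```

```text
[ 0.50987613 -0.11214856] -0.16383547839976484 [[-0.2, 0.2], [0.2, -0.1], [-0.2, 0.6], [-1.1, -0.7], [0.3, -1.4], [1.1, 1.4]]
[ 1.17519272e-01  1.67281104e+02 -4.64433486e-03]
[ 0.55423359 -0.08907443  0.25      ] [-0.54854745 -0.01864198 -0.54699704] [ 0.65549179 -0.0194612   0.4128067 ]
```

>>> {"method": "play_rows", "body": {
  "increments": [
    [[-0.0274, -0.003, -0.0273], [0, 0, 0]],
    [[-0.0274, -0.003, -0.0273], [0, 0, 0]],
    [[-0.0274, -0.003, -0.0273], [0, 0, 0]],
    [[-0.0274, -0.001, -0.0273], [0, 0, 0]],
    [[-0.0274, -0.001, -0.0273], [0, 0, 0]],
    [[-0.0274, -0.001, -0.0273], [0, 0, 0]],
    [[-0.0274, -0.001, -0.0273], [0, 0, 0]],
    [[-0.0274, -0.001, -0.0273], [0, 0, 0]],
    [[-0.0274, -0.001, -0.0273], [0, 0, 0]],
    [[-0.0274, -0.001, -0.0273], [0, 0, 0]],
    [[-0.0274, -0.001, -0.0273], [0, 0, 0]],
    [[-0.0274, -0.001, -0.0273], [0, 0, 0]],
    [[-0.0274, -0.001, -0.0273], [0, 0, 0]],
    [[-0.0274, 0, -0.0273], [0, 0, 0]],
    [[-0.0274, 0, -0.0273], [0, 0, 0]],
    [[-0.0274, 0, -0.0273], [0, 0, 0]],
    [[-0.0274, 0, -0.0273], [0, 0, 0]],
    [[-0.0274, 0, -0.0273], [0, 0, 0]],
    [[-0.0274, 0, -0.0273], [0, 0, 0]],
    [[-0.0274, 0, -0.0273], [0, 0, 0]]
  ],
  "gripper": 0
}}

```text
t: 1.82
eef_pos: [0.5539, -0.0895, 0.2502]
tool_rot: [0.587, -0.586, -0.395, 0.395]
contact_force: [0.5, -0.1, -0.4]
gripper_width: 0.001
```

>>> {"method": "play_rows", "body": {
  "increments": [
    [[0, 0, 0], [0, 7, 0]],
    [[0, 0, 0], [0, 7, 0]],
    [[0, 0, 0], [0, 7, 0]],
    [[0, 0, 0], [0, 7, 0]],
    [[0, 0, 0], [0, 7, 0]],
    [[0, 0, 0], [0, 7, 0]],
    [[0, 0, 0], [0, 7, 0]],
    [[0, 0, 0], [0, 7, 0]],
    [[0, 0, 0], [0, 7, 0]],
    [[0, 0, 0], [0, 7, 0]],
    [[0, 0, 0], [0, 7, 0]],
    [[0, 0, 0], [0, 7, 0]],
    [[0, 0, 0], [0, 7, 0]],
    [[0, 0, 0], [0, 7, 0]],
    [[0, 0, 0], [0, 7, 0]],
    [[0, 0, 0], [0, 7, 0]],
    [[0, 0, 0], [0, 7, 0]],
    [[0, 0, 0], [0, 7, 0]],
    [[0, 0, 0], [0, 7, 0]],
    [[0, 0, 0], [0, 7, 0]]
  ]
}}

```text
t: 3.48
eef_pos: [0.5535, -0.0876, 0.2501]
tool_rot: [0.57, -0.57, 0.418, -0.418]
contact_force: [0.3, 0.1, -0.7]
gripper_width: -0.003
```

>>> {"method": "play_rows", "body": {
  "increments": [
    [[0, 0, 0], [0, 7, 0]],
    [[0, 0, 0], [0, 7, 0]],
    [[0, 0, 0], [0, 7, 0]],
    [[0, 0, 0], [0, 6.3, 0]],
    [[0, 0, 0], [0, 0, 0]],
    [[0, 0, 0], [0, 0, 0]]
  ]
}}

```text
t: 3.98
eef_pos: [0.5535, -0.0876, 0.25]
tool_rot: [0.458, -0.459, 0.539, -0.538]
contact_force: [-0.3, -0.4, -0.3]
gripper_width: -0.003
```

```bash
cat >> h.py <<'E'
def wshot(f=None):
    ob=get_obs(); c=read_camera('wrist')
    R=Rn.from_quat(np.roll(ob['tool_rot'],-1)).as_matrix()
    H=np.eye(4);H[:3,:3]=R;H[:3,3]=ob['eef_pos'];M=np.linalg.inv(H@c['hand_eye'])
    c['R']=M[:3,:3];c['t']=M[:3,3]
    np.savez('pics/wrist.npz',**{k:np.asarray(v) for k,v in c.items()})
    if f: cv2.imwrite(f,c['color'][:,:,::-1])
    return c
E
python3 - <<'E'
from h import *
o=get_obs(); print(o['t'],o['eef_pos'],o['contact_force'],o['q'].round(2) if hasattr(o['q'],'round') else o['q'],o['gripper_width'])
print(Rn.from_quat(np.roll(o['tool_rot'],-1)).as_matrix().round(3))
wshot('pics/w0.png')
E
```

```text
3.9833 [ 0.55351026 -0.08761505  0.25001104] [-0.29589974 -0.38889122 -0.30136537] [-0.77  0.45  1.1   1.86 -0.45  1.11 -1.23] -0.0029118457885251516
[[-0.16  -0.001  0.987]
 [-0.987 -0.001 -0.16 ]
 [ 0.001 -1.    -0.001]]
```

View pics/w0.png

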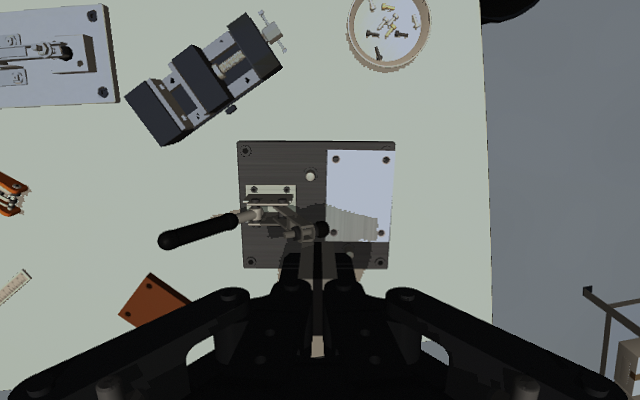

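```bash
python3 - <<'E'
from h import *
c=load('wrist')
im=c['color'][130:280,230:405,::-1]
cv2.imwrite('pics/w0c.png',cv2.resize(im,None,fx=4,fy=4,interpolation=cv2.INTER_CUBIC))
E
```

```text
(no output)
```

View pics/w0c.png

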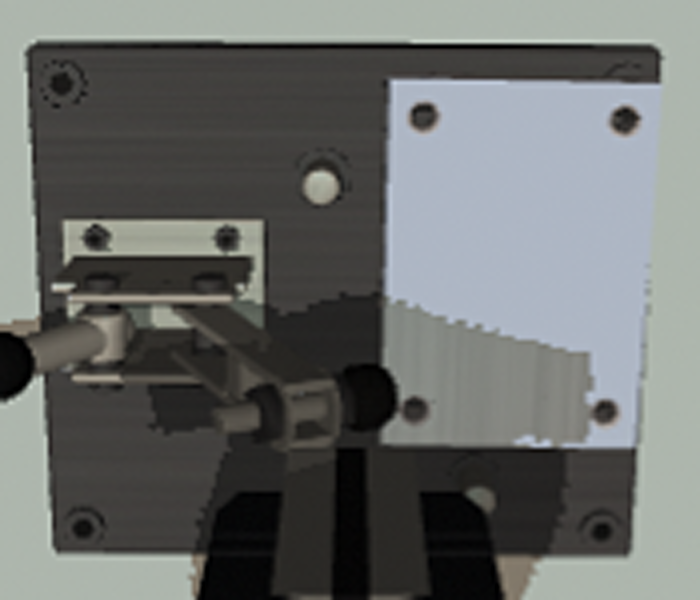

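```bash
python3 - <<'E'
from h import *
c=load('wrist')
g=lambda p,z: at_z(c,230+p[0]/4-.4,130+p[1]/4-.4,z)[:2]
P=[((30,45),(.069,.120,.012)),((660,47),(.069,-.052,.012)),((55,550),(-.081,.120,.012)),((632,552),(-.081,-.052,.012)),((322,187),(.034,.040,.030)),((480,498),(-.055,-.004,.030))]
o,th,r=fit2([f[:2] for _,f in P],[g(p,f[2]) for p,f in P]);print(o,th,(r*1000).round(1).tolist())
np.save('fix.npy',[*o,th])
Rf=np.array([[np.cos(th),-np.sin(th)],[np.sin(th),np.cos(th)]])
Q=[((389,80),(.05,.035)),((661,83),(.05,-.035)),((636,447),(-.05,-.035)),((382,443),(-.05,.035))]
p,tp,r=fit2([f for _,f in Q],[g(a,.032) for a,_ in Q]);print('plate in fix',(Rf.T@(p-o))*1000,tp-th,(r*1000).round(1).tolist())
ob=get_obs()
e=Rf.T@(ob['eef_pos'][:2]-o);R=Rn.from_quat(np.roll(ob['tool_rot'],-1)).as_matrix()
print('tcp fix mm',e*1000,'tool z yaw',np.arctan2(R[1,2],R[0,2])-th)
v=depth(c,230,45);print('vice',(Rf.T@(v[:2]-o))*1000,v[2]); v=depth(c,165,130);print('vice',(Rf.T@(v[:2]-o))*1000,v[2])
v=depth(c,168,240);print('handle end',(Rf.T@(v[:2]-o))*1000,v[2])
E
```

```text
[ 0.51211191 -0.11383974] -0.16485519450367545 [[-1.4, -1.5], [-0.8, 1.8], [1.3, -1.1], [1.5, 0.6], [-1.1, 0.0], [0.5, 0.1]]
plate in fix [ 11.41337724 -11.59520111] -0.009055454784594408 [[-0.7, -0.1], [-0.4, 0.4], [0.4, 0.2], [0.7, -0.4]]
tcp fix mm [36.55182144 32.61216166] tool z yaw 0.004302699596571563
vice [163.59362183 119.89950157] 0.016678327048799686
vice [ 81.69674252 181.74576328] 0.04437165664428202
handle end [  1.44040634 150.7038791 ] 0.13260218684677696
```

>>> {"method": "play_rows", "body": {
  "increments": [
    [[0.027, 0, -0.0064], [0, 0, 0]],
    [[0.027, 0, -0.0064], [0, 0, 0]],
    [[0.027, 0, -0.0064], [0, 0, 0]],
    [[0.027, 0, -0.0064], [0, 0, 0]],
    [[0, 0.035, 0], [0, 0, 0]],
    [[0, 0.035, 0], [0, 0, 0]],
    [[0, 0.035, 0], [0, 0, 0]],
    [[0, 0.035, 0], [0, 0, 0]],
    [[0, 0.03, 0], [0, 0, 0]],
    [[0, 0.03, 0], [0, 0, 0]],
    [[0, 0.02, 0], [0, 0, 0]],
    [[0, 0.007, 0], [0, 0, 0]],
    [[0, 0, 0], [0, 0, 0]],
    [[0, 0, 0], [0, 0, 0]]
  ]
}}

```text
t: 5.2
eef_pos: [0.5112, -0.1906, 0.024]
tool_rot: [-0.458, 0.457, -0.539, 0.539]
contact_force: [-0.7, 0.7, 0.5]
gripper_width: -0.003
```

```bash
cat >> h.py <<'E'
def st():
    ob=get_obs();f=np.load('fix.npy');th=f[2]
    Rf=np.array([[np.cos(th),-np.sin(th)],[np.sin(th),np.cos(th)]])
    print('t',ob['t'],'tcp fix mm',(Rf.T@(ob['eef_pos'][:2]-f[:2])*1000).round(1),'z',round(ob['eef_pos'][2]*1000,1),'F fix',(Rf.T@np.array(ob['contact_force'])[:2]).round(1),round(ob['contact_force'][2],1))
def plate(c):
    # plate outline by colour (bright bluish) -> pose of plate in fixture
    f=np.load('fix.npy');th=f[2]
E
python3 -c "
from h import *
st()"
```

```text
t 5.2 tcp fix mm [ 11.7 -75.8] z 24.0 F fix [-0.8  0.6] 0.5
```

>>> {"method": "play_rows", "body": {
  "increments": [
    [[-0.003, 0, 0], [0, 0, 0]],
    [[-0.003, 0, 0], [0, 0, 0]],
    [[-0.003, 0, 0], [0, 0, 0]],
    [[-0.002, 0, 0], [0, 0, 0]],
    [[-0.002, 0, 0], [0, 0, 0]],
    [[-0.002, 0, 0], [0, 0, 0]],
    [[-0.001, 0, 0], [0, 0, 0]],
    [[-0.001, 0, 0], [0, 0, 0]],
    [[-0.001, 0, 0], [0, 0, 0]],
    [[-0.001, 0, 0], [0, 0, 0]],
    [[-0.001, 0, 0], [0, 0, 0]]
  ]
}}

```text
t: 6.12
eef_pos: [0.514, -0.1708, 0.0234]
tool_rot: [-0.457, 0.457, -0.539, 0.54]
contact_force: [0.6, -1.2, 0.1]
gripper_width: -0.005
```

```bash
python3 - <<'E'
from h import *
st()
c=wshot('pics/w1.png')
cc=shot('top','pics/top1.png')
a=cv2.resize(cc['color'][190:270,345:435,::-1],None,fx=4,fy=4,interpolation=cv2.INTER_CUBIC)
b=c['color'][:,:,::-1]
o=np.zeros((400,1000,3),np.uint8);o[:320,:360]=a;o[:,360:]=b
cv2.imwrite('pics/m1.png',cv2.resize(o,(800,320)))
E
```

```text
t 6.1167 tcp fix mm [ 11.2 -55.8] z 23.4 F fix [ 0.8 -1. ] 0.1
```

View pics/m1.png

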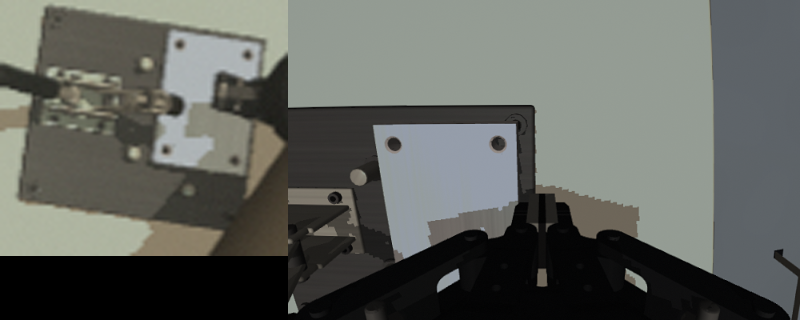

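```bash
cat >> h.py <<'E'
def fx(X):
    f=np.load('fix.npy');th=f[2];d=np.array(X)[:2]-f[:2]
    return (np.array([[np.cos(th),np.sin(th)],[-np.sin(th),np.cos(th)]])@d*1000).round(1)
E
python3 - <<'E'
from h import *
c=load('wrist')
m=lambda X,Y,z:fx(at_z(c,X*1.25-360,Y*1.25,z))
for n,p in dict(cornL=(375,126,.032),cornR=(517,123,.032),holeL=(394,144,.032),holeR=(498,143.5,.032),base=(534,106,.012),pin=(359,177,.030)).items(): print(n,m(*p))
E
```

```text
cornL [59.7 24.4]
cornR [ 60.8 -44.2]
holeL [50.9 16.1]
holeR [ 51.  -34.9]
base [ 67.3 -51.7]
pin [33.2 38.3]
```

>>> {"method": "play_rows", "body": {
  "increments": [
    [[-0.001, 0, 0], [0, 0, 0]],
    [[-0.001, 0, 0], [0, 0, 0]],
    [[-0.001, 0, 0], [0, 0, 0]],
    [[-0.001, 0, 0], [0, 0, 0]],
    [[-0.001, 0, 0], [0, 0, 0]],
    [[-0.001, 0, 0], [0, 0, 0]],
    [[-0.001, 0, 0], [0, 0, 0]]
  ]
}}

```text
t: 6.8
eef_pos: [0.5152, -0.1634, 0.0233]
tool_rot: [0.457, -0.457, 0.539, -0.539]
contact_force: [-0.9, -1.2, 0.7]
gripper_width: -0.001
```

>>> {"method": "play_rows", "body": {
  "increments": [
    [[-0.0005, 0, 0], [0, 0, 0]],
    [[-0.0005, 0, 0], [0, 0, 0]]
  ]
}}

```text
t: 6.97
eef_pos: [0.5153, -0.1626, 0.0233]
tool_rot: [-0.457, 0.457, -0.539, 0.539]
contact_force: [-0.8, -3.3, 0.2]
gripper_width: 0.001
```

>>> {"method": "play_rows", "body": {
  "increments": [
    [[-0.0005, 0, 0], [0, 0, 0]],
    [[-0.0005, 0, 0], [0, 0, 0]]
  ]
}}

```text
t: 7.13
eef_pos: [0.5151, -0.1623, 0.0233]
tool_rot: [-0.457, 0.457, -0.539, 0.54]
contact_force: [-2.0, -4.9, 0.5]
gripper_width: -0.0
```

```bash
python3 -c "
from h import *
st()"
```

```text
t 7.1333 tcp fix mm [ 10.9 -47.3] z 23.3 F fix [-1.1 -5.2] 0.5
```

>>> {"method": "play_rows", "body": {
  "increments": [
    [[-0.0005, 0, 0], [0, 0, 0]],
    [[-0.0005, 0, 0], [0, 0, 0]],
    [[0, 0, 0], [0, 0, 0]]
  ]
}}

```text
t: 7.38
eef_pos: [0.5149, -0.162, 0.0233]
tool_rot: [-0.456, 0.458, -0.539, 0.54]
contact_force: [-2.7, -5.8, 1.0]
gripper_width: 0.004
```

```bash
python3 - <<'E'
from h import *
st()
c=wshot()
b=cv2.resize(c['color'][130:330,40:320,::-1],None,fx=2.8,fy=2.8,interpolation=cv2.INTER_CUBIC)
cv2.imwrite('pics/m2.png',b)
E
```

```text
t 7.3833 tcp fix mm [ 10.6 -47. ] z 23.3 F fix [-1.7 -6.1] 1.0
```

View pics/m2.png

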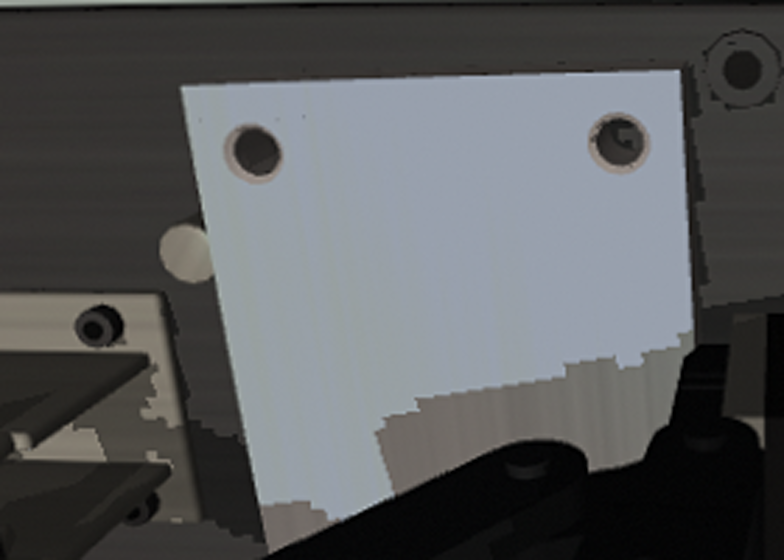

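```bash
python3 - <<'E'
from h import *
c=load('wrist')
m=lambda X,Y,z:fx(at_z(c,40+X/2.8-.3,130+Y/2.8-.3,z))
for n,p in dict(cornL=(182,87,.032),edge=(212,260,.032),edge2=(240,425,.032),edge3=(264,540,.032),cornR=(680,70,.032),holeL=(255,152,.032),holeR=(619,142,.032),pinc=(188,252,.030),basebolt=(743,69,.012)).items(): print(n,m(*p))
E
```

```text
cornL [58.  34.9]
edge [32.9 34.4]
edge2 [ 6.6 34.3]
edge3 [-13.5  33.7]
cornR [ 59.8 -34. ]
holeL [48.8 25.7]
holeR [ 50.  -25.4]
pinc [33.4 39.1]
basebolt [ 57.3 -41.8]
```

>>> {"method": "play_rows", "body": {
  "increments": [
    [[0.003, 0, 0], [0, 0, 0]],
    [[0.003, 0, 0], [0, 0, 0]],
    [[0, 0, -0.015], [0, 0, 0]],
    [[0, 0, -0.015], [0, 0, 0]],
    [[0, 0, 0], [0, 0, 0]],
    [[-0.002, 0, 0], [0, 0, 0]],
    [[-0.001, 0, 0], [0, 0, 0]],
    [[-0.001, 0, 0], [0, 0, 0]],
    [[-0.0005, 0, 0], [0, 0, 0]],
    [[0, 0, 0], [0, 0, 0]]
  ]
}}

```text
t: 8.27
eef_pos: [0.4862, -0.1577, 0.0234]
tool_rot: [-0.457, 0.457, -0.539, 0.54]
contact_force: [-2.0, -3.2, 0.5]
gripper_width: -0.001
```

```bash
python3 -c "
from h import *
st()"
```

```text
t 8.2667 tcp fix mm [-18.4 -47.5] z 23.4 F fix [-1.5 -3.5] 0.5
```

>>> {"method": "play_rows", "body": {
  "increments": [
    [[-0.0005, 0, 0], [0, 0, 0]],
    [[-0.0005, 0, 0], [0, 0, 0]],
    [[0, 0, 0], [0, 0, 0]]
  ]
}}

```text
t: 8.52
eef_pos: [0.4859, -0.1567, 0.0233]
tool_rot: [-0.457, 0.457, -0.539, 0.54]
contact_force: [-2.0, -3.8, 0.3]
gripper_width: -0.001
```

```bash
python3 -c "
from h import *
st()"
```

```text
t 8.5167 tcp fix mm [-18.8 -46.6] z 23.3 F fix [-1.3 -4.1] 0.3
```

>>> {"method": "play_rows", "body": {
  "increments": [
    [[-0.0005, 0, 0], [0, 0, 0]],
    [[-0.0005, 0, 0], [0, 0, 0]],
    [[0, 0, 0], [0, 0, 0]]
  ]
}}

```text
t: 8.77
eef_pos: [0.4858, -0.1565, 0.0234]
tool_rot: [-0.457, 0.457, -0.539, 0.54]
contact_force: [-3.3, -7.1, 0.5]
gripper_width: -0.0
```

```bash
python3 -c "
from h import *
st()"
```

```text
t 8.7667 tcp fix mm [-19.  -46.4] z 23.4 F fix [-2.1 -7.5] 0.5
```

>>> {"method": "play_rows", "body": {
  "increments": [
    [[-0.0005, 0, 0], [0, 0, 0]],
    [[-0.0005, 0, 0], [0, 0, 0]],
    [[0, 0, 0], [0, 0, 0]]
  ]
}}

```text
t: 9.02
eef_pos: [0.4858, -0.1564, 0.0234]
tool_rot: [-0.456, 0.458, -0.539, 0.541]
contact_force: [-3.3, -8.7, 0.1]
gripper_width: 0.001
```

```bash
python3 -c "
from h import *
st()"
```

```text
t 9.0167 tcp fix mm [-19.  -46.3] z 23.4 F fix [-1.9 -9.1] 0.1
```

```bash
python3 - <<'E'
from h import *
st()
c=wshot('pics/w3.png')
g=c['color'].astype(int)
# left edge: per row, first col of bright bluish pixel run; top edge similarly, subpixel not needed
m=((g.min(2)>120)&(g[:,:,2]>g[:,:,0]))
n,l,s,_=cv2.connectedComponentsWithStats(m.astype(np.uint8))
k=1+np.argsort(-s[1:,4]);
for i in k[:4]: print(s[i])
def meas(lab):
    M=l==lab;x,y,w,h,_=s[lab]
    L=[(np.argmax(M[r]),r) for r in range(y+8,y+h-5)]
    E=np.array([fx(at_z(c,u-.5,v,.032)) for u,v in L]); E=E[(E[:,0]>-40)]
    med=np.median(E[:,1]);E=E[abs(E[:,1]-med)<4];p=np.polyfit(E[:,0],E[:,1],1);print('left edge yaw',p[0],'y@0',p[1],'n',len(E),E[:,0].min())
    T=[(u,np.argmax(M[:,u])) for u in range(x+5,x+w-5)]
    E=np.array([fx(at_z(c,u,v-.5,.032)) for u,v in T]);med=np.median(E[:,0]);E=E[abs(E[:,0]-med)<4];p=np.polyfit(E[:,1],E[:,0],1);print('top edge yaw',-p[0],'x@0',p[1],len(E))
for i in k[:2]:
    try: meas(i)
    except Exception as e: print(e)
E
```

```text
t 9.0167 tcp fix mm [-19.  -46.3] z 23.4 F fix [-1.9 -9.1] 0.1
[   98    76   191   242 33531]
[241 279   5   5  24]
[555  37   1  11  11]
[423 255   9   4  11]
left edge yaw -0.0007493533574687145 y@0 34.4550458552213 n 200 -37.8
top edge yaw 0.00023260673930711165 x@0 58.664871833115065 181
too many indices for array: array is 1-dimensional, but 2 were indexed
```

>>> {"method": "play_rows", "body": {
  "increments": [
    [[0.008, 0, 0], [0, 0, 0]],
    [[0.02, 0, 0], [0, 0, 0]],
    [[0, 0, 0.02], [0, 0, 0]],
    [[0, 0, 0.027], [0, 0, 0]],
    [[0, 0, 0.027], [0, 0, 0]],
    [[0, 0, 0.029], [0, 0, 0]],
    [[-0.02, 0, 0], [0, 0, 0]],
    [[-0.025, 0, 0], [0, 0, 0]],
    [[-0.02, 0, 0], [0, 0, 0]],
    [[-0.005, 0, 0], [0, 0, 0]],
    [[0, 0, 0], [0, 0, 0]],
    [[0, 0, 0], [0, 0, 0]]
  ]
}}

```text
t: 10.07
eef_pos: [0.5948, -0.1297, 0.0233]
tool_rot: [0.458, -0.457, 0.539, -0.539]
contact_force: [-0.7, 0.2, 0.4]
gripper_width: 0.001
```

```bash
python3 -c "
from h import *
st()"
```

```text
t 10.0667 tcp fix mm [84.2 -2.1] z 23.3 F fix [-0.7  0.1] 0.4
```

>>> {"method": "play_rows", "body": {
  "increments": [
    [[0.002, 0, -0.003], [0, 0, 0]],
    [[0, 0, -0.003], [0, 0, 0]],
    [[0, 0, -0.003], [0, 0, 0]],
    [[0, 0, -0.002], [0, 0, 0]],
    [[0, 0, -0.001], [0, 0, 0]],
    [[0, 0, -0.001], [0, 0, 0]],
    [[0, 0, -0.001], [0, 0, 0]],
    [[0, 0, -0.001], [0, 0, 0]],
    [[0, 0, -0.001], [0, 0, 0]],
    [[0, 0, -0.001], [0, 0, 0]],
    [[0, 0, -0.001], [0, 0, 0]],
    [[0, 0, -0.001], [0, 0, 0]]
  ]
}}

```text
t: 11.07
eef_pos: [0.5758, -0.1284, 0.0233]
tool_rot: [-0.457, 0.457, -0.539, 0.539]
contact_force: [0.9, 0.0, -0.4]
gripper_width: -0.002
```

```bash
python3 -c "
from h import *
st()"
```

```text
t 11.0667 tcp fix mm [65.3 -3.9] z 23.3 F fix [0.9 0.2] -0.4
```

>>> {"method": "play_rows", "body": {
  "increments": [
    [[0, 0, -0.001], [0, 0, 0]],
    [[0, 0, -0.001], [0, 0, 0]]
  ]
}}

```text
t: 11.23
eef_pos: [0.5737, -0.1281, 0.0233]
tool_rot: [-0.457, 0.457, -0.539, 0.539]
contact_force: [0.4, -0.7, -0.5]
gripper_width: 0.002
```

```bash
python3 -c "
from h import *
st()"
```

```text
t 11.2333 tcp fix mm [63.1 -4. ] z 23.3 F fix [ 0.5 -0.7] -0.5
```

>>> {"method": "play_rows", "body": {
  "increments": [
    [[0, 0, -0.001], [0, 0, 0]],
    [[0, 0, -0.001], [0, 0, 0]]
  ]
}}

```text
t: 11.4
eef_pos: [0.5717, -0.1278, 0.0233]
tool_rot: [-0.457, 0.457, -0.539, 0.539]
contact_force: [0.7, -0.1, -1.6]
gripper_width: -0.002
```

>>> {"method": "play_rows", "body": {
  "increments": [
    [[0, 0, -0.0005], [0, 0, 0]],
    [[0, 0, -0.0005], [0, 0, 0]]
  ]
}}

```text
t: 11.57
eef_pos: [0.5707, -0.1276, 0.0233]
tool_rot: [0.457, -0.457, 0.539, -0.539]
contact_force: [0.4, -0.8, -0.3]
gripper_width: -0.001
```

```bash
python3 -c "
from h import *
st()"
```

```text
t 11.5667 tcp fix mm [60.1 -3.9] z 23.3 F fix [ 0.5 -0.8] -0.3
```

>>> {"method": "play_rows", "body": {
  "increments": [
    [[0, 0, -0.0005], [0, 0, 0]],
    [[0, 0, -0.0005], [0, 0, 0]],
    [[0, 0, -0.0005], [0, 0, 0]]
  ]
}}

```text
t: 11.82
eef_pos: [0.5693, -0.1273, 0.0233]
tool_rot: [-0.457, 0.457, -0.539, 0.539]
contact_force: [0.6, -0.5, -0.2]
gripper_width: -0.003
```

>>> {"method": "play_rows", "body": {
  "increments": [
    [[0, 0, -0.0005], [0, 0, 0]],
    [[0, 0, -0.0005], [0, 0, 0]]
  ]
}}

```text
t: 11.98
eef_pos: [0.569, -0.1273, 0.0235]
tool_rot: [-0.458, 0.457, -0.539, 0.54]
contact_force: [4.6, -1.8, -1.3]
gripper_width: 0.003
```

```bash
cat >> h.py <<'E'
def plate(c,hi=True):
    g=c['color'].astype(int);m=((g.min(2)>120)&(g[:,:,2]>g[:,:,0]))
    n,l,s,_=cv2.connectedComponentsWithStats(m.astype(np.uint8));i=1+np.argmax(s[1:,4]);M=l==i;x,y,w,h,a=s[i];print('blob',s[i])
    for nm,L,ax,off in (('left',[(np.argmax(M[r]),r) for r in range(y+8,y+h-5)],1,(-.5,0)),('right',[(M.shape[1]-1-np.argmax(M[r,::-1]),r) for r in range(y+8,y+h-5)],1,(.5,0)),('top',[(u,np.argmax(M[:,u])) for u in range(x+5,x+w-5)],0,(0,-.5))):
        E=np.array([fx(at_z(c,u+off[0],v+off[1],.032)) for u,v in L]);
        for _ in range(4):
            k=abs(E[:,ax]-np.median(E[:,ax]))<4;E=E[k]
        p=np.polyfit(E[:,1-ax],E[:,ax],1);print(nm,'yaw',round((1 if ax else -1)*p[0],4),'pos',round(p[1],2),len(E))
E
python3 - <<'E'
from h import *
st()
c=wshot('pics/w4.png'); plate(c)
E
```

```text
t 11.9833 tcp fix mm [58.3 -4. ] z 23.5 F fix [ 4.9 -1. ] -1.3
blob [ 328    0  144   47 4311]
left yaw 1.0588 pos -176.08 20
right yaw -0.9932 pos 101.19 20
top yaw 0.0156 pos 160.92 134
```

View pics/w4.png

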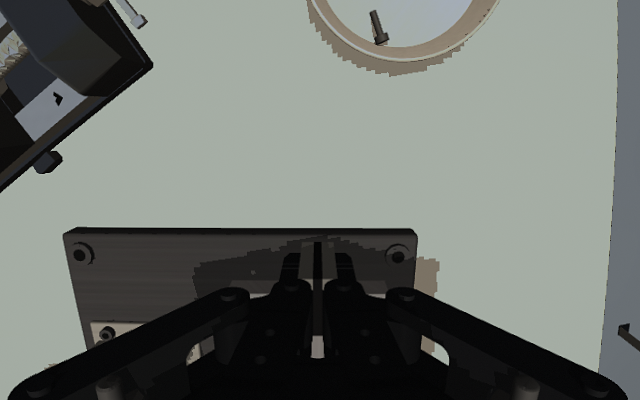

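>>> {"method": "play_rows", "body": {
  "increments": [
    [[0, 0, -0.0005], [0, 0, 0]],
    [[0, 0, -0.0005], [0, 0, 0]],
    [[0, 0, 0], [0, 0, 0]]
  ]
}}

```text
t: 12.28
eef_pos: [0.5689, -0.1273, 0.0238]
tool_rot: [-0.458, 0.457, -0.538, 0.54]
contact_force: [6.6, -0.1, -0.9]
gripper_width: -0.004
```

```bash
python3 -c "
from h import *
st()"
```

```text
t 12.2833 tcp fix mm [58.2 -4. ] z 23.8 F fix [6.5 1. ] -0.9
```

>>> {"method": "play_rows", "body": {
  "increments": [
    [[0, 0, 0.005], [0, 0, 0]],
    [[0, 0, 0.015], [0, 0, 0]],
    [[0, -0.02, 0], [0, 0, 0]],
    [[0, -0.035, 0], [0, 0, 0]],
    [[0, -0.04, 0], [0, 0, 0]],
    [[0, -0.04, 0], [0, 0, 0]],
    [[0, -0.04, 0], [0, 0, 0]],
    [[0, -0.035, 0], [0, 0, 0]],
    [[0, -0.02, 0], [0, 0, 0]],
    [[-0.03, 0, -0.015], [0, 0, 0]],
    [[-0.03, 0, -0.02], [0, 0, 0]],
    [[-0.03, 0, -0.015], [0, 0, 0]],
    [[0, 0, 0], [0, 0, 0]],
    [[0, 0, 0], [0, 0, 0]]
  ]
}}

```text
t: 13.45
eef_pos: [0.5513, -0.0306, 0.2526]
tool_rot: [0.458, -0.459, 0.539, -0.537]
contact_force: [-0.8, -1.0, 0.0]
gripper_width: -0.0
```

```bash
python3 - <<'E'
from h import *
st()
c=wshot('pics/w5.png'); plate(c)
u=proj(c,np.array([[*(np.load('fix.npy')[:2]),.032]]))[0];print(u)
x,y=[int(max(0,v)) for v in (u[0]-130,u[1]-90)]
print(x,y);cv2.imwrite('pics/w5c.png',cv2.resize(c['color'][y:y+180,x:x+220,::-1],None,fx=3,fy=3,interpolation=cv2.INTER_CUBIC))
E
```

```text
t 13.45 tcp fix mm [25.  88.5] z 252.6 F fix [-0.6 -1.1] 0.0
blob [    3     0   163    97 10591]
left yaw 0.0198 pos 395.98 61
right yaw 0.0314 pos 235.8 81
top yaw -0.0444 pos 180.08 135
[400.36083532 196.04487989]
270 106
```

View pics/w5c.png

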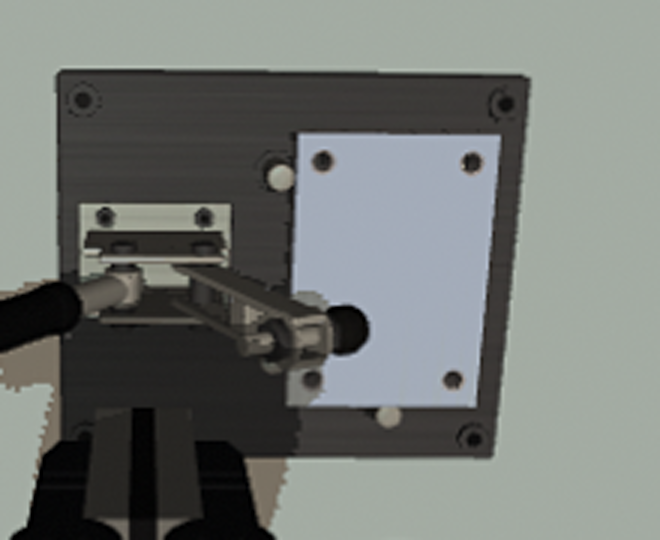

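```bash
python3 - <<'E'
from h import *
c=load('wrist')
m=lambda X,Y,z:fx(at_z(c,270+X/3-.3,106+Y/3-.3,z))
for n,p in dict(a=(299,133,.032),b=(501,136,.032),cc=(477,407,.032),d=(287,404,.032),h1=(323,161,.032),h2=(472,163,.032),h3=(453,380,.032),pin=(281,178,.03),end=(389,416,.03),b1=(58,72,.012),b2=(528,76,.012),b3=(493,457,.012)).items(): print(n,m(*p))
W=[m(*p)/1000 for p in ((299,133,.032),(501,136,.032),(477,407,.032),(287,404,.032))]
print(fit2([(.05,.035),(.05,-.035),(-.05,-.035),(-.05,.035)],W))
E
```

```text
a [48.6 35.1]
b [ 48.2 -34.7]
cc [-51.5 -35.1]
d [-50.5  35.2]
h1 [39.  26.5]
h2 [ 38.7 -25.4]
h3 [-41.  -25.3]
pin [32.7 40.5]
end [-55.9  -3.2]
b1 [ 67.4 118.8]
b2 [ 67.4 -49.5]
b3 [-80.6 -50.4]
(array([-0.0013  ,  0.000125]), np.float64(-0.0022905608877777216), array([[-1.80038394e-04,  8.96197609e-05],
       [-4.19699272e-04,  2.89436128e-04],
       [-1.19961606e-04, -3.39619761e-04],
       [ 7.19699272e-04, -3.94361276e-05]]))
```

>>> {"method": "play_rows", "body": {
  "increments": [
    [[-0.03, 0, -0.0125], [0, 0, 0]],
    [[-0.029, 0, -0.0125], [0, 0, 0]],
    [[0, 0.03, 0], [0, 0, 0]],
    [[0, 0.03, 0], [0, 0, 0]],
    [[0, 0.02, 0], [0, 0, 0]],
    [[0, 0.02, 0], [0, 0, 0]],
    [[0, 0, 0], [0, 0, 0]]
  ]
}}

```text
t: 14.08
eef_pos: [0.535, 0.027, 0.1501]
tool_rot: [0.454, -0.459, 0.541, -0.539]
contact_force: [-1.1, 0.4, -0.5]
gripper_width: 0.004
```

```bash
python3 -c "
from h import *
st()"
```

```text
t 14.0833 tcp fix mm [ -0.5 142.7] z 150.1 F fix [-1.1  0.3] -0.5
```

>>> {"method": "play_rows", "body": {
  "increments": [
    [[0, 0.005, 0], [0, 0, 0]],
    [[0, 0.005, 0], [0, 0, 0]],
    [[0, 0.005, 0], [0, 0, 0]],
    [[0, 0.005, 0], [0, 0, 0]],
    [[0, 0.005, 0], [0, 0, 0]],
    [[0, 0.005, 0], [0, 0, 0]],
    [[0, 0.005, 0], [0, 0, 0]],
    [[0, 0.005, 0], [0, 0, 0]]
  ]
}}

```text
t: 14.75
eef_pos: [0.5378, 0.0289, 0.1132]
tool_rot: [-0.458, 0.457, -0.539, 0.539]
contact_force: [-0.1, -0.2, 4.2]
gripper_width: 0.001
```

```bash
python3 -c "
from h import *
st()"
```

```text
t 14.75 tcp fix mm [  1.9 145. ] z 113.2 F fix [-0.1 -0.2] 4.2
```

>>> {"method": "play_rows", "body": {
  "increments": [
    [[-0.001, 0.004, 0], [0, 0, 0]],
    [[-0.001, 0.004, 0], [0, 0, 0]],
    [[0, 0.004, 0], [0, 0, 0]],
    [[0, 0.004, 0], [0, 0, 0]],
    [[0, 0.004, 0], [0, 0, 0]],
    [[0, 0.004, 0], [0, 0, 0]],
    [[0, 0.004, 0], [0, 0, 0]],
    [[0, 0.004, 0], [0, 0, 0]],
    [[0, 0.004, 0], [0, 0, 0]]
  ]
}}

```text
t: 15.5
eef_pos: [0.5378, 0.0311, 0.0769]
tool_rot: [0.457, -0.457, 0.539, -0.539]
contact_force: [0.1, 0.5, 6.0]
gripper_width: -0.003
```

```bash
python3 -c "
from h import *
st()"
```

```text
t 15.5 tcp fix mm [  1.5 147.2] z 76.9 F fix [0.  0.5] 6.0
```

>>> {"method": "play_rows", "body": {
  "increments": [
    [[0, 0.003, 0], [0, 0, 0]],
    [[0, 0.003, 0], [0, 0, 0]],
    [[0, 0.002, 0], [0, 0, 0]],
    [[0, 0.002, 0], [0, 0, 0]],
    [[0, 0.001, 0], [0, 0, 0]]
  ]
}}

```text
t: 15.92
eef_pos: [0.5377, 0.0312, 0.066]
tool_rot: [0.457, -0.457, 0.539, -0.539]
contact_force: [-0.1, 2.5, 4.8]
gripper_width: 0.001
```

```bash
python3 -c "
from h import *
st()"
```

```text
t 15.9167 tcp fix mm [  1.4 147.3] z 66.0 F fix [-0.5  2.5] 4.8
```

>>> {"method": "play_rows", "body": {
  "increments": [
    [[0, 0.001, 0], [0, 0, 0]],
    [[0, 0.001, 0], [0, 0, 0]],
    [[0, 0.001, 0], [0, 0, 0]]
  ]
}}

```text
t: 16.17
eef_pos: [0.5378, 0.0314, 0.0633]
tool_rot: [0.458, -0.457, 0.539, -0.539]
contact_force: [-0.1, 4.9, 7.2]
gripper_width: -0.003
```

>>> {"method": "play_rows", "body": {
  "increments": [
    [[0, 0.0005, 0], [0, 0, 0]],
    [[0, 0.0005, 0], [0, 0, 0]]
  ]
}}

```text
t: 16.33
eef_pos: [0.5379, 0.0315, 0.0627]
tool_rot: [0.458, -0.457, 0.54, -0.539]
contact_force: [-2.9, 4.2, 13.6]
gripper_width: -0.001
```

>>> {"method": "play_rows", "body": {
  "increments": [
    [[0, 0.0005, 0], [0, 0, 0]],
    [[0, 0.0005, 0], [0, 0, 0]],
    [[0, 0, 0], [0, 0, 0]],
    [[0, 0, 0], [0, 0, 0]]
  ]
}}

```text
t: 16.67
eef_pos: [0.538, 0.0315, 0.0625]
tool_rot: [0.458, -0.457, 0.54, -0.539]
contact_force: [-4.3, 3.9, 19.0]
gripper_width: 0.0
```

```bash
python3 -c "
from h import *
st()"
```

```text
t 16.6667 tcp fix mm [  1.7 147.7] z 62.5 F fix [-4.9  3.1] 19.0
```

Stiff at z 62.5 mm, so the handle is on its stop. I'll retreat and check.

>>> {"method": "play_rows", "body": {
  "increments": [
    [[0, -0.003, 0], [0, 0, 0]],
    [[0, -0.01, 0], [0, 0, 0]],
    [[0, -0.03, 0], [0, 0, 0]],
    [[0, -0.04, 0], [0, 0, 0]],
    [[0, -0.04, 0], [0, 0, 0]],
    [[0, -0.04, 0], [0, 0, 0]],
    [[0, -0.03, 0], [0, 0, 0]],
    [[0.03, 0, 0.02], [0, 0, 0]],
    [[0.03, 0, 0.02], [0, 0, 0]],
    [[0, 0, 0], [0, 0, 0]],
    [[0, 0, 0], [0, 0, 0]]
  ]
}}

```text
t: 17.58
eef_pos: [0.5668, -0.0384, 0.2546]
tool_rot: [-0.455, 0.456, -0.54, 0.541]
contact_force: [-0.7, 1.3, -0.4]
gripper_width: -0.004
```

```bash
python3 - <<'E'
from h import *
st()
c=wshot('pics/w6.png')
u=proj(c,np.array([[*(np.load('fix.npy')[:2]),.032]]))[0]
x,y=[int(max(0,v)) for v in (u[0]-150,u[1]-90)]
print(x,y);cv2.imwrite('pics/w6c.png',cv2.resize(c['color'][y:y+180,x:x+240,::-1],None,fx=3,fy=3,interpolation=cv2.INTER_CUBIC))
E
```

```text
t 17.5833 tcp fix mm [41.6 83.4] z 254.6 F fix [-0.9  1.2] -0.4
244 120
```

View pics/w6c.png

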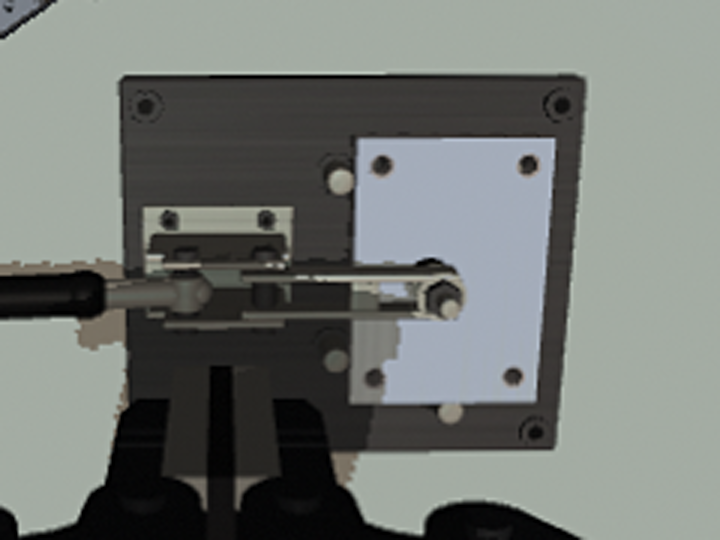

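```bash
python3 - <<'E'
from h import *
c=load('wrist')
m=lambda X,Y,z:fx(at_z(c,244+X/3-.3,120+Y/3-.3,z))
W=[m(*p)/1000 for p in ((357,138,.032),(555,138,.032),(537,403,.032),(350,403,.032))]
o,t,r=fit2([(.05,.035),(.05,-.035),(-.05,-.035),(-.05,.035)],W);print(o*1000,t)
print('pin',m(340,181,.03),'pin2',m(336,360,.03),'end',m(450,412,.03))
# handle height vs measured depth along the black grip
for X in (5,30,60,85):
    u,v=244+X/3,120+296/3
    p=depth(c,u,v);print(fx(p),p[2].round(4),'expected top',round(.05+np.tan(.1)*(fx(p)[1]-95)/1000+.0075,4))
E
```

```text
[-1.3    0.375] 0.0013450343279341327
pin [33.1 40.8] pin2 [-34.4  40.7] end [-55.7  -2.9]
[  0.7 154.9] 0.0606 expected top 0.0635
[  0.6 146.5] 0.0605 expected top 0.0627
[  0.4 136.6] 0.06 expected top 0.0617
[  0.3 128.2] 0.0599 expected top 0.0608
```

```bash
python3 -c "
from station import hand_in
print(hand_in())"
```

```text
the job is handed in; nothing more can be done
None
```

I tapped the plate home against the two side pins, then against the end pin, pressed the clamp handle down to its stop, retreated, and handed the job in at about 17.6 s. The hand-in gives no verdict.

- **Taps:** the first push on the long edge left the plate about 0.02 rad askew. A second tap nearer the end-pin end squared it, and the image then read a yaw of about 0.001 rad. My push readings stayed below about 10 N.
- **Plate position after clamping:** the last wrist image puts the plate at x −1.3 mm, y +0.4 mm, yaw 0.001 rad. The pins read in that image were also off by about −0.4 to −0.9 mm in x and +0.7 to +1.1 mm in y, so I take the plate to be seated within about 1 mm.
- **Handle:** it stopped hard at a fingertip height of 62.5 mm with about 19 N, where 63 mm was expected. Afterwards the depth readings on the grip were 1 to 3 mm below the expected line. I put that down to camera error, since the grip sat at locked height.
- **Not checked:** I did not measure the foot's force on the plate. The image shows the arm down with its end over the middle of the plate. I did not re-measure the tools lying about, but the arm never went near them.

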